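# Right the fallen practice-nail stand and hold the setting pen on its stone

## Robot

A 7-joint arm with a two-finger parallel gripper is mounted at the origin on a cart in front of the work surface, level with it; the furniture and walls round the work are solid. World frame = base frame: x ahead of the robot, y to its left, z up, the work surface at z = 0. Lengths are in m, angles in rad, forces in N, time in s.
With the tool pointing down it reaches from about 0.35 to 0.9 m from the base axis. Payload 8.1 kg.
Tool frame: the origin (TCP) lies where the fingers leave the gripper's body, on its centre line; the fingertips stand 66 mm ahead of it and the grasp point (between the pads) lies 47 mm ahead of it; z points along the fingers, y is the line along which they close (so a half turn about z gives the same grasp; the last joint's range is limited). The gripper opens to 92 mm and grips with 3 to 60 N. Pads are 19 mm wide; open, the fingers measure 130 mm over their backs; the gripper's body (75 mm by 190 mm) begins 47 mm behind the grasp point.
Start: joints at [1.099, 0.434, 0.025, 1.573, -0.012, 1.134, -0.075], TCP at [0.225, -0.583, 0.292] pointing down, gripper open.
Joint ranges: [-2.62, 2.62], [-0.44, 2.09], [-1.27, 1.32], [0.08, 2.57], [-1.32, 4.46], [0.12, 2], [-2.74, 2.74]. Speed limits (rad/s): [2.22, 2.22, 3.01, 3.01, 3.14, 3.14, 3.14].

## Interface

Orientations are given as a rotation vector (axis times angle).
In Python, from cell import arm gives the robot as it stands.
- The arm moves only by the tool send_rows, never from a script. Its argument "motion" is text: rows parted by semicolons, each of 7 numbers parted by spaces: the closure, from 0 (fully open) to 1 (shut), then the shift along the world's x, y, z in m, then the turn, a rotation vector about the world's x, y, z in degrees. A call has 1 to 5 rows; each row shifts and turns the commanded pose from where the row before left it; what a row does not reach is not made up. A row lasts 1/8 s, in which the tool goes at most 62.5 mm and 10.7 degrees, less where a joint would pass 70% of its speed; a pose out of reach is approached as far as the arm can. A call is refused whole if a number of a shift passes 0.0625 or a number of a turn 10.7, either way. A call with a gripper value outside its range is refused whole. The fingers move at their own pace and stop on an object; "force" is the grip in N (left out, the last holds). Time passes only in rows, so rows that do not move let the fingers close. It gives the time, the measured TCP pose, the force, the opening and the grip force at its end, in the units of the state.
- arm.observe(): the state, without advancing time (a new reading comes with each control period).
- arm.get_image(name): name is "scene" or "side" or "wrist"; returns (picture, depth): 480x640x3 uint8, blue, green, red; 480x640 float32, m along the optical axis (not along the pixel's ray), 0 where there is no reading.
- arm.camera_model(name): a dict with "fx", "fy", "cx", "cy" (pixels), "view" (4x4, takes a point from world to camera coordinates). Camera axes: x right, y down, z forward; pixel columns grow to the right and rows downward; lengths in m; the calibration is good to about 2 mm. A picture is of the moment at which its call begins: read the wrist's pose just before it. camera_model takes no time and is no camera call; for the wrist camera it gives the pose at the moment of the call.
- arm.sign_off(): hands the job in; it is judged then, once.
The state is a dict: "clock": time; "joints": joint angles; "dq": joint speeds; "joint_efforts": joint torques, N m; "position": TCP position; "ee_rot": TCP orientation; "force": force on the tool from outside, world axes, zero at the start; "ft_torque": the same for the moment, N m; "width": opening from 0.0 (shut) to 1.0 (fully open); "gripper_force": force on a finger pad.
Only numpy, scipy, OpenCV 4.12 (cv2) and the standard library are available. Lean on these libraries where they do the work, as an engineer would, in place of code of your own. Each camera call takes 0.05 s, during which the arm holds its last target. There are 200 camera calls.

## Task

The practice-nail stand has been knocked over: stand it upright on its square base on the desk and let go of it. Then take the red setting pen out of the rack, leaving the other two pens in it, and hold it upright with its white sprung tip on the middle of the green stone on the stand, pressing lightly so that the tip is pushed about half-way in. Finish while still holding the pen pressed there, touching the stand with nothing but the pen.

Things in the scene. Friction and masses are not known exactly. Their poses are not given: they have to be found in the camera images.
- nail_stand: Practice-nail stand, 140 to 240 g, starting toppled. Origin: centre of its base's underside; own z runs up the stem, vertical when upright. Blue square base 66 x 66 x 12 mm, aluminium stem 18 mm diameter (26 mm collar at z 12 to 15 mm), blue head at z 64 to 80 mm. It lies on its +x side, on edges of base and head; own z then points to the robot's right (within 0.5 rad), 9 degrees below level.
- stand_head (a point): Centre of the stand's blue head block, 44 x 44 x 16 mm (sides square to those of the base), on the stand's z axis 72 mm above the base's underside; axes as the stand's. About 23 mm above the desk while the stand lies toppled. A 2 mm thick pink nail lies on the head's top.
- stone: Green flat-topped round stone fixed to the middle of the nail on the stand's head, 12 mm across, top face 10 mm across. Origin: its underside, on the stand's z axis, 81.5 mm above the base's underside.
- stone_top (a point): Centre of the stone's flat top: on the stand's z axis, 84.5 mm above the underside of its base.
- pen_red: Loose setting pen with a red grip, 60 g, upright in one of the rack's three holes (which one varies). Own z runs up the pen. Origin: on its axis at the underside of its 22 mm collar, which rests on the rack's top. Collar z 0 to 5 mm, red round grip 16 mm diameter z 5 to 57 mm, domed end to 61 mm; below, steel shank 12 mm diameter to z -40 mm, then the white sprung tip, 7 mm diameter, to z -52 mm.
- pen_red_tip (a joint): How far the red pen's white tip is pushed in, m: 0 out, 0.008 fully in. Its spring needs about 1.8 N to start moving and 0.6 N more per mm (4.2 N half-way).
- red_tip_end (a point): Centre of the end of the red pen's white tip; on the pen's axis, 52 mm below the pen's origin when the tip is out.
- pen_rack: Fixed light-wood block 46 x 150 x 58 mm with a row of three 14 mm through holes along its own y, 48 mm apart, the middle one in the centre. Origin: centre of its underside on the desk.
- pen_teal: Setting pen with a teal grip, otherwise of the red pen's shape (rigid tip), in another hole of the rack. Origin at its collar's underside. To be left in the rack.
- pen_black: Setting pen with a black grip, otherwise of the red pen's shape (rigid tip), in another hole of the rack. Origin at its collar's underside. To be left in the rack.
Things that resemble listed ones, but are neither listed nor needed, are in the scene too. What is shaped like the nail_stand but turquoise is not meant.

How it is judged:
By the outcome, as a careful person would: the job done as asked, in the order asked, and still so for the second after the job is handed in, while the arm keeps its last pose, push and grip.
It also fails if it takes over 67 s, if anything falls off the work surface, if the arm or the gripper's body presses on something with over 40 N, if the wrist force passes 120 N, or if a joint passes its speed limit or range.

## Working session

There is one attempt and no reset: what is moved stays moved. The work goes in short steps, Python scripts to look and compute and a tool call to move; the robot and the scene stay as the last step left them, time stands still between calls to the robot, and variables do not carry over. Pictures are saved under pics/ and viewed, at most 10 in all, crops included, and the job is handed in when it is done.

Besides the shell and the picture viewer there is one more tool, called after "Emit:" as name(argument=value, ...) on one line, values as JSON. send_rows: Moves the arm, as the interface text tells. Its arguments: {"type":"object","properties":{"motion":{"type":"string"},"force":{"type":"number"}},"required":["motion"]}

```bash
mkdir -p pics; cat > h.py <<'E'
import numpy as np, cv2
from cell import arm
from scipy.spatial.transform import Rotation as R
def cam(name,fn=None):
    m=arm.camera_model(name); im,d=arm.get_image(name)
    if fn: cv2.imwrite('pics/'+fn,im)
    return np.array(im),np.array(d),m
def pts(m,u,v,d):
    V=np.array(m['view']); u,v,d=map(np.asarray,(u,v,d))
    c=np.stack([(u-m['cx'])/m['fx']*d,(v-m['cy'])/m['fy']*d,d],-1)
    return (c-V[:3,3])@V[:3,:3]
def plane(m,u,v,z):
    V=np.array(m['view']); o=-V[:3,:3].T@V[:3,3]
    r=V[:3,:3].T@np.array([(u-m['cx'])/m['fx'],(v-m['cy'])/m['fy'],1.])
    return o+r*(z-o[2])/r[2]
E
python3 - <<'E'
from h import *
for n in('scene','side'):
    im,d,m=cam(n,n+'0.png'); np.savez(n+'0.npz',im=im,d=d)
    V=np.array(m['view']);print(n,-V[:3,:3].T@V[:3,3],V[2,:3],m['fx'])
print(arm.observe())
E
```

```text
scene [-0.05607933 -0.6127723   0.40351512] [ 0.64214026  0.65382814 -0.40020576] 477.6652864726159
side [0.07108396 0.30173948 0.95930151] [ 0.39683202 -0.34998917 -0.84854695] 530.867505505142
{'clock': 0.1, 'joints': array([ 1.09939872,  0.43511825,  0.02497174,  1.57398531, -0.01160395,
        1.13399838, -0.0751104 ]), 'dq': array([-0.00024805, -0.0019241 , -0.00021688, -0.00348056, -0.0007545 ,
        0.00050755, -0.00035407]), 'joint_efforts': array([ 3.19435312e-03, -6.69134831e+01,  9.88081768e-01, -3.15147614e+01,
       -6.03744364e-02,  3.73524881e-02,  5.97681469e-05]), 'position': array([ 0.22514087, -0.58265719,  0.29155319]), 'ee_rot': array([-3.08706328e+00, -5.75664706e-01,  5.75968155e-04]), 'force': array([ 0.37068427, -0.12373677, -0.2411469 ]), 'ft_torque': array([-0.02836142,  0.01650605,  0.0321808 ]), 'gripper_force': 0.0, 'width': 0.9984294468983537}
```

View pics/scene0.png

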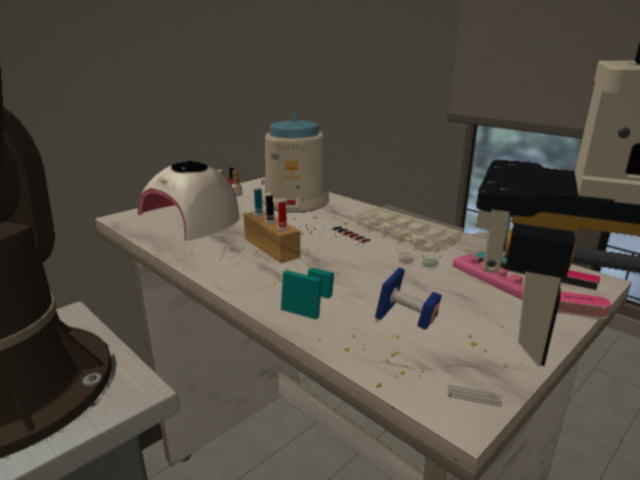

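View pics/side0.png

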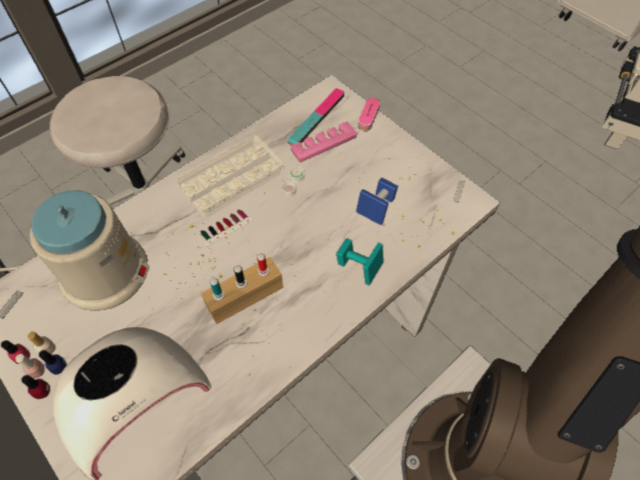

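Scene view: the royal-blue toppled stand is at scene (408,298) / side (378,200). The turquoise lookalike is at scene (305,292) / side (360,260) and is not meant. The red pen in the rack is at scene (282,213) / side (262,264). The red bottles at side (15,350) and (35,385) are not in the rack, so they aren't it.

```bash
python3 - <<'E'
from h import *
out=[]
for n in('scene','side'):
    z=np.load(n+'0.npz');im,d=z['im'],z['d'];m=arm.camera_model(n)
    hsv=cv2.cvtColor(im,cv2.COLOR_BGR2HSV)
    box={'scene':(370,260,450,335),'side':(340,170,410,235)}[n]
    rb={'scene':(240,180,310,265),'side':(195,240,295,325)}[n]
    def mask(lo,hi,b):
        k=cv2.inRange(hsv,lo,hi); q=np.zeros_like(k); q[b[1]:b[3],b[0]:b[2]]=k[b[1]:b[3],b[0]:b[2]]; return q
    for nm,lo,hi,b in(('blue',(105,120,40),(125,255,255),box),('red',(0,150,80),(6,255,255),rb),('teal',(80,80,30),(100,255,255),rb),('wood',(8,90,60),(22,255,255),rb),('stem',(0,0,90),(179,70,255),(box[0]+20,box[1]+10,box[2]-20,box[3]-10))):
        k=mask(lo,hi,b)
        v,u=np.nonzero(k); P=pts(m,u,v,d[v,u]); P=P[d[v,u]>0]
        print(n,nm,len(P),P.min(0).round(3),P.max(0).round(3),np.median(P,0).round(4))
        if nm=='blue':
            nn,L,S,C=cv2.connectedComponentsWithStats(k)
            for i in range(1,nn):
                if S[i][4]>40:
                    vv,uu=np.nonzero(L==i);Q=pts(m,uu,vv,d[vv,uu]);print('  c',C[i].round(1),S[i],np.percentile(Q,[3,50,97],axis=0).round(3).tolist())
    for b in(box,rb):
        out.append(cv2.resize(im[b[1]:b[3],b[0]:b[2]],(400,300),interpolation=cv2.INTER_CUBIC))
cv2.imwrite('pics/crop.png',np.vstack([np.hstack(out[:2]),np.hstack(out[2:])]))
E
```

```text
scene blue 823 [ 0.449 -0.303  0.005] [ 0.52  -0.221  0.067] [ 0.4792 -0.2389  0.0427]
  c [388.3 292.4] [376 269  27  50 494] [[0.451, -0.242, 0.01], [0.462, -0.235, 0.05], [0.507, -0.226, 0.066]]
  c [428.1 309.7] [419 293  21  35 333] [[0.478, -0.302, 0.007], [0.482, -0.294, 0.037], [0.514, -0.287, 0.045]]
scene red 181 [0.493 0.043 0.029] [0.683 0.234 0.114] [0.499  0.0473 0.0908]
scene teal 129 [0.509 0.136 0.066] [0.523 0.149 0.115] [0.5143 0.1419 0.093 ]
scene wood 1876 [ 0.475  0.02  -0.002] [0.696 0.313 0.115] [0.4927 0.0651 0.0372]
scene stem 1658 [ 0.458 -0.29  -0.003] [ 0.656 -0.136  0.067] [ 5.142e-01 -2.329e-01 -1.000e-04]
side blue 815 [ 0.451 -0.297  0.002] [ 0.52  -0.208  0.07 ] [ 0.4864 -0.2236  0.0378]
  c [387.2 188.3] [377 179  20  22 205] [[0.48, -0.294, 0.008], [0.494, -0.284, 0.037], [0.517, -0.275, 0.045]]
  c [371.6 206.7] [357 191  30  33 615] [[0.454, -0.232, 0.006], [0.481, -0.221, 0.039], [0.51, -0.21, 0.066]]
side red 71 [0.494 0.049 0.054] [0.526 0.061 0.116] [0.498  0.0575 0.0938]
side teal 68 [0.51  0.145 0.074] [0.519 0.155 0.114] [0.5131 0.151  0.094 ]
side wood 2319 [ 0.419  0.013 -0.005] [0.65  0.178 0.11 ] [0.4977 0.1077 0.0548]
side stem 560 [ 0.442 -0.328 -0.006] [ 0.569 -0.193  0.068] [ 0.4939 -0.2639 -0.0005]
```

View pics/crop.png

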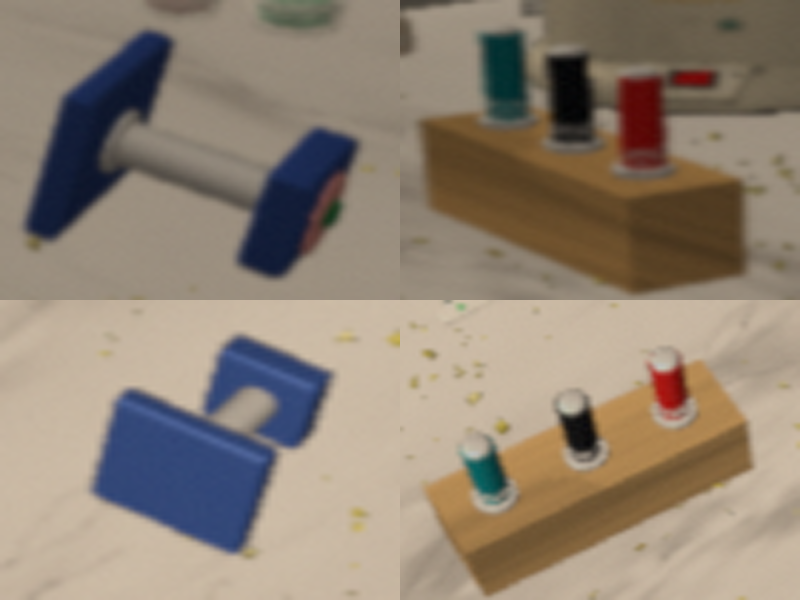

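The crop confirms both: the royal-blue toppled stand has the pink nail and green stone, and the red pen is in the end hole nearest the stand. Next I measure them.

```bash
python3 - <<'E'
from h import *
for n in('scene','side'):
    z=np.load(n+'0.npz');im,d=z['im'],z['d'];m=arm.camera_model(n)
    hsv=cv2.cvtColor(im,cv2.COLOR_BGR2HSV)
    v,u=np.nonzero(d>0);P=pts(m,u,v,d[v,u]);H=hsv[v,u].astype(int)
    def sel(lo,hi,a,b): return P[np.all((H>=lo)&(H<=hi),1)&np.all((P>a)&(P<b),1)]
    B=sel((105,120,40),(125,255,255),(.4,-.35,-.01),(.56,-.18,.1))
    for nm,Q in(('base',B[B[:,1]>-.255]),('head',B[B[:,1]<-.26])):
        # top strip: highest points
        T=Q[Q[:,2]>np.percentile(Q[:,2],98)-.008]
        r=cv2.minAreaRect((T[:,:2]*1000).astype(np.float32)); print(n,nm,len(T),T.mean(0).round(4),r, Q[:,2].max().round(3))
    # base plane
    Q=B[B[:,1]>-.255]; Q=Q[Q[:,2]<.055]; c=Q.mean(0); s=np.linalg.svd(Q-c)[2][2]; print('  planenormal',s.round(3), np.degrees(np.arctan2(s[1],s[0])).round(1))
    St=sel((0,0,60),(179,90,255),(.44,-.275,.018),(.54,-.24,.06)); 
    if len(St): 
        T=St; c=T.mean(0);s=np.linalg.svd(T-c)[2][0];print('  stem',len(T),c.round(4),s.round(3))
    for nm,lo,hi in(('red',(0,150,60),(8,255,255)),('redb',(172,150,60),(179,255,255)),('teal',(80,80,30),(100,255,255))):
        Q=sel(lo,hi,(.47,0,.063),(.55,.19,.125)); 
        if len(Q): print('  ',nm,len(Q),Q.mean(0).round(4),np.percentile(Q,[2,98],axis=0).round(3).tolist())
    W=sel((8,90,50),(22,255,255),(.44,-.02,.054),(.58,.2,.0625)); r=cv2.minAreaRect((W[:,:2]*1000).astype(np.float32));print('  racktop',len(W),r)
    T=sel((80,100,30),(100,255,255),(.3,-.3,-.01),(.6,-.0,.1));print('  turq',len(T),T.min(0).round(3),T.max(0).round(3))
    # other obstacles height near
o=R.from_rotvec(arm.observe()['ee_rot']).as_matrix();print(o.round(3))
E
```

```text
scene base 173 [ 0.4789 -0.234   0.0639] ((482.1964416503906, -232.55224609375), (62.23311233520508, 9.534062385559082), 14.450596809387207) 0.067
scene head 162 [ 0.4952 -0.294   0.0432] ((498.6048583984375, -293.201171875), (41.799285888671875, 12.807958602905273), 13.044748306274414) 0.047
  planenormal [ 0.143 -0.977 -0.16 ] -81.7
  stem 279 [ 0.4871 -0.2575  0.0317] [-0.276  0.947  0.165]
   red 159 [0.4992 0.0476 0.0929] [[0.494, 0.044, 0.068], [0.506, 0.054, 0.113]]
   teal 129 [0.5149 0.142  0.0923] [[0.51, 0.138, 0.068], [0.521, 0.147, 0.114]]
  racktop 476 ((510.0636291503906, 98.6084976196289), (152.0183868408203, 46.78190231323242), 80.59737396240234)
  turq 1884 [ 0.364 -0.164  0.003] [ 0.457 -0.089  0.067]
side base 131 [ 0.4837 -0.2256  0.0629] ((483.6518249511719, -226.0018310546875), (60.96001434326172, 10.685246467590332), 14.670701026916504) 0.07
side head 92 [ 0.4993 -0.287   0.0423] ((499.1595153808594, -287.27838134765625), (40.31893539428711, 14.486841201782227), 14.86536979675293) 0.047
  planenormal [ 0.246 -0.956 -0.157] -75.6
  stem 58 [ 0.4927 -0.2645  0.0325] [-0.577  0.698  0.425]
   red 73 [0.4986 0.0565 0.0935] [[0.495, 0.05, 0.074], [0.506, 0.06, 0.112]]
   teal 68 [0.5134 0.1506 0.0946] [[0.511, 0.145, 0.076], [0.518, 0.155, 0.113]]
  racktop 1233 ((511.45501708984375, 100.5026626586914), (149.3955535888672, 48.39464569091797), 80.81803894042969)
  turq 854 [ 0.365 -0.156  0.002] [ 0.458 -0.085  0.068]
[[ 0.933  0.36  -0.001]
 [ 0.36  -0.933  0.001]
 [-0.    -0.001 -1.   ]]
```

Emit:
send_rows(motion="0 0.033 0.039 0 0 0 10.4;0 0.033 0.039 0 0 0 10.4;0 0.033 0.039 0 0 0 10.4;0 0.033 0.039 0 0 0 10.4;0 0.033 0.039 0 0 0 10.4", force=30)

```text
clock: 0.72
position: [0.391, -0.3865, 0.292]
ee_rot: [-2.518, -1.879, 0.0]
force: [-0.3, -0.9, -0.2]
width: 1.001
gripper_force: 0.0
```

Emit:
send_rows(motion="0 0.033 0.039 0 0 0 10.4;0 0.033 0.039 0 0 0 10.4;0 0.033 0.039 0 0 0 10.4;0 0 0 0 0 0 0;0 0 0 0 0 0 0")

```text
clock: 1.35
position: [0.4888, -0.2714, 0.2918]
ee_rot: [-1.928, -2.479, 0.001]
force: [-0.5, -1.3, 0.0]
width: 1.002
gripper_force: 0.0
```

```bash
python3 - <<'E'
from h import *
s=arm.observe();print(s['position'],s['joints'].round(3),R.from_rotvec(s['ee_rot']).as_matrix().round(3).tolist(),s['clock'])
im,d,m=cam('wrist','w1.png');np.savez('w1.npz',im=im,d=d,V=m['view'])
V=np.array(m['view']);print(-V[:3,:3].T@V[:3,3],V[2,:3],m['fx'])
E
```

```text
[ 0.48878016 -0.27141946  0.2918234 ] [ 0.72   0.365 -0.414  1.709  0.162  1.102  0.505] [[-0.246, 0.969, -0.001], [0.969, 0.246, -0.0], [0.0, -0.001, -1.0]] 1.35
[ 0.47335165 -0.20788802  0.38354993] [ 0.06007061 -0.23592873 -0.96991193] 369.0672482372272
```

View pics/w1.png

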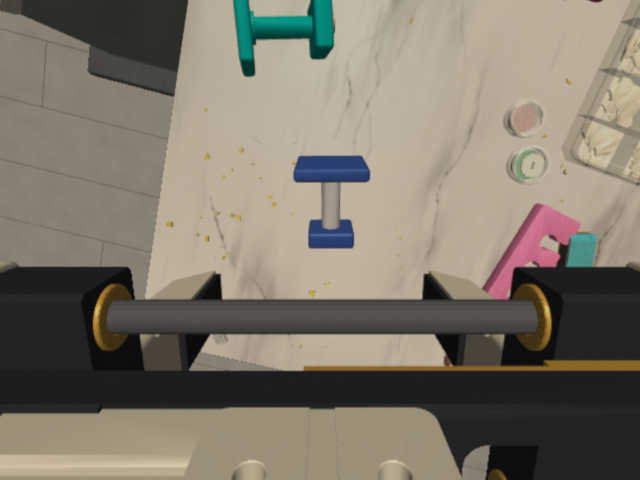

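Wrist view: the blue stand is at (331,200), with its base strip at (332,168) and head at (331,233). The turquoise one is at (285,27), and the way to the stand is clear. I'll refine the pose from this view.

```bash
python3 - <<'E'
from h import *
z=np.load('w1.npz');im,d=z['im'],z['d'];m=dict(arm.camera_model('wrist'));m['view']=z['V']
hsv=cv2.cvtColor(im,cv2.COLOR_BGR2HSV);k=cv2.inRange(hsv,(105,120,40),(125,255,255));k[:140]=0;k[260:]=0
v,u=np.nonzero(k);P=pts(m,u,v,d[v,u])
for nm,Q in(('base',P[P[:,1]>-.255]),('head',P[P[:,1]<-.26])):
    T=Q[Q[:,2]>np.percentile(Q[:,2],95)-.006];print(nm,len(T),T.mean(0).round(4),cv2.minAreaRect((T[:,:2]*1000).astype(np.float32)))
k=cv2.inRange(hsv,(0,0,60),(179,90,255));
v,u=np.mgrid[182:220,305:355];v=v.ravel();u=u.ravel();Q=pts(m,u,v,d[v,u]);Q=Q[(Q[:,2]>.025)]
print('stem',len(Q),np.percentile(Q,[1,50,99],axis=0).round(4).tolist())
t=Q[:,:2].mean(0);s=np.linalg.svd(Q[:,:2]-t)[2][0];print(t,s,np.degrees(np.arctan2(s[0],-s[1])))
E
```

```text
base 944 [ 0.4871 -0.2278  0.067 ] ((485.10931396484375, -219.78097534179688), (62.533653259277344, 28.76913070678711), 14.002836227416992)
head 638 [ 0.5026 -0.2885  0.0437] ((502.63720703125, -288.945556640625), (41.192115783691406, 13.760878562927246), 14.945782661437988)
stem 753 [[0.473, -0.2727, 0.0264], [0.4931, -0.2531, 0.0353], [0.5058, -0.2299, 0.0654]]
[ 0.49284928 -0.2529227 ] [-0.30555693  0.95217381] -162.20832669439224
```

Emit:
send_rows(motion="0 0.002 -0.003 -0.025 -10.16 -2.63 0;0 0.002 -0.003 -0.025 -10.16 -2.63 0;0 0.002 -0.003 -0.025 -10.16 -2.63 0;0 0.002 -0.003 -0.025 -10.16 -2.63 0;0 0.002 -0.003 -0.025 -10.16 -2.63 0")

```text
clock: 2.02
position: [0.4911, -0.2903, 0.1861]
ee_rot: [1.544, 1.943, -0.638]
force: [-0.2, -1.0, -0.8]
width: 1.0
gripper_force: 0.0
```

Emit:
send_rows(motion="0 0 0 -0.025 -10.16 -2.63 0;0 0 0 -0.025 0 0 0;0 0 0 0 0 0 0;0 0 0 0 0 0 0")

```text
clock: 2.52
position: [0.4896, -0.2912, 0.141]
ee_rot: [1.47, 1.838, -0.734]
force: [0.2, -0.3, 0.1]
width: 0.999
gripper_force: 0.0
```

```bash
python3 - <<'E'
from h import *
s=arm.observe();print(s['position'],s['joints'].round(3),R.from_rotvec(s['ee_rot']).as_matrix().round(3).tolist(),s['clock'])
E
```

```text
[ 0.48960383 -0.29120598  0.14095005] [ 0.034  0.587 -0.033  2.231  1.512  0.895 -1.128] [[-0.147, 0.978, 0.151], [0.605, 0.209, -0.769], [-0.783, -0.022, -0.622]] 2.525
```

```bash
cat >> h.py <<'E'
def go(p,lean,yaw,ref=14.6):
    """shift & turn to TCP p, tool z leaned toward f by lean deg; closing dir at yaw"""
    s=arm.observe();y=np.radians(yaw);l=np.array([np.cos(y),np.sin(y),0]);f=np.array([np.sin(y),-np.cos(y),0]);a=np.radians(lean)
    zt=f*np.sin(a)+np.array([0,0,-np.cos(a)]);M=np.stack([np.cross(l,zt),l,zt],1)
    r=np.degrees((R.from_matrix(M)*R.from_rotvec(s['ee_rot']).inv()).as_rotvec())
    print('shift',(np.array(p)-s['position']).round(4),'turn',r.round(2),np.linalg.norm(r).round(1),'clk',s['clock'],'F',s['force'].round(2),'q',s['joints'].round(2))
E
python3 - <<'E'
from h import *
go([.4995,-.2845,.13],63,14.6)
E
```

```text
shift [ 0.0099  0.0067 -0.011 ] turn [-10.87  -3.86   2.64] 11.8 clk 2.525 F [ 0.23 -0.3   0.12] q [ 0.03  0.59 -0.03  2.23  1.51  0.89 -1.13]
```

Emit:
send_rows(motion="0 0.005 0.003 -0.005 -5.5 -1.9 1.3;0 0.005 0.003 -0.005 -5.5 -1.9 1.3;0 0 0 0 0 0 0")

```text
clock: 2.9
position: [0.5, -0.2837, 0.1297]
ee_rot: [1.307, 1.699, -0.806]
force: [-0.9, 0.7, -0.9]
width: 1.0
gripper_force: 0.0
```

```bash
python3 - <<'E'
from h import *
go([.4995,-.2845,.13],63,14.6)
go([.5114,-.3309,.1394],-36,14.6)
E
```

```text
shift [-0.0005 -0.0008  0.0003] turn [ 0.09 -0.21 -0.11] 0.3 clk 2.9 F [-0.86  0.66 -0.95] q [-0.07  0.72 -0.01  2.28  1.68  1.09 -1.41]
shift [ 0.0114 -0.0472  0.0097] turn [95.85 24.89 -0.27] 99.0 clk 2.9 F [-0.86  0.66 -0.95] q [-0.07  0.72 -0.01  2.28  1.68  1.09 -1.41]
```

Emit:
send_rows(motion="0 0.001 -0.004 0.01 8 2.07 0;0 0.001 -0.004 0.01 8 2.07 0;0 0.001 -0.004 0.01 8 2.07 0;0 0.001 -0.004 0.01 8 2.07 0;0 0.001 -0.004 0.01 8 2.07 0")

```text
clock: 3.52
position: [0.5021, -0.3046, 0.1768]
ee_rot: [1.694, 2.186, -0.393]
force: [-0.9, 0.1, -0.2]
width: 1.003
gripper_force: 0.0
```

Emit:
send_rows(motion="0 0.001 -0.004 0 8 2.07 0;0 0.001 -0.004 0 8 2.07 0;0 0.001 -0.004 0 8 2.07 0;0 0.001 -0.004 0 8 2.07 0;0 0.001 -0.004 0 8 2.07 0")

```text
clock: 4.15
position: [0.507, -0.3259, 0.1765]
ee_rot: [-1.778, -2.308, -0.238]
force: [0.6, 0.7, -1.6]
width: 1.0
gripper_force: 0.0
```

Emit:
send_rows(motion="0 0.001 -0.004 0 8 2.07 0;0 0.001 -0.004 0 8 2.07 0;0 0 0 0 0 0 0")

```text
clock: 4.53
position: [0.5077, -0.3355, 0.1729]
ee_rot: [-1.625, -2.104, -0.458]
force: [1.2, -0.1, 0.4]
width: 1.003
gripper_force: 0.0
```

```bash
python3 - <<'E'
from h import *
go([.5114,-.3309,.1394],-36,14.6)
E
```

```text
shift [ 0.0037  0.0046 -0.0335] turn [ 3.98  0.62 -0.16] 4.0 clk 4.525 F [ 1.19 -0.1   0.38] q [ 0.93  0.82 -0.5   1.39 -0.03  1.41  0.77]
```

Emit:
send_rows(motion="0 0.0037 0.0046 -0.0335 4 0.6 -0.2;0 -0.0033 0.0128 -0.0182 0 0 0;0 -0.0033 0.0128 -0.0182 0 0 0;0 -0.0033 0.0128 -0.0182 0 0 0;0 0 0 0 0 0 0")

```text
clock: 5.15
position: [0.5021, -0.2875, 0.0861]
ee_rot: [-1.581, -2.06, -0.513]
force: [-0.9, -0.2, 0.1]
width: 1.002
gripper_force: 0.0
```

```bash
python3 - <<'E'
from h import *
go([.4982,-.2797,.0666],-36,14.6)
cam('wrist','w2.png')
E
```

```text
shift [-0.0039  0.0078 -0.0195] turn [ 0.02 -0.01 -0.4 ] 0.4 clk 5.15 F [-0.93 -0.22  0.06] q [ 0.92  0.91 -0.51  1.5  -0.04  1.26  0.78]
```

View pics/w2.png

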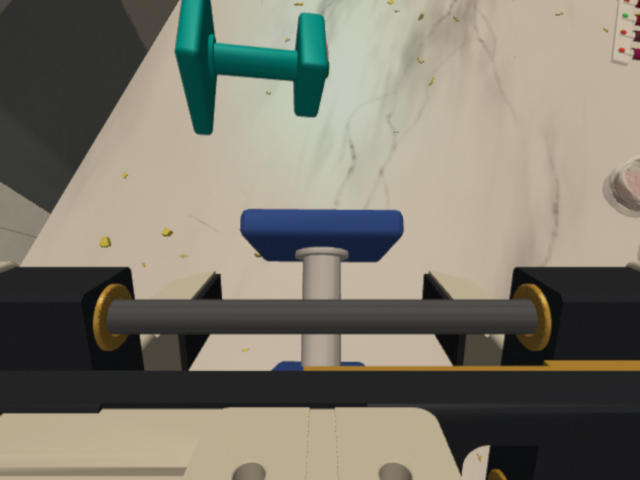

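The stem (321,300) is centred between the fingers at (219..428). Next I descend and close.

Emit:
send_rows(motion="0 -0.002 0.004 -0.01 0 0 0;0 -0.002 0.004 -0.0095 0 0 0;0 0 0 0 0 0 0;0.5 0 0 0 0 0 0;1 0 0 0 0 0 0", force=35)

```text
clock: 5.82
position: [0.4984, -0.2807, 0.0658]
ee_rot: [-1.582, -2.056, -0.514]
force: [-0.5, -0.5, -0.2]
width: 0.829
gripper_force: 0.0
```

Emit:
send_rows(motion="1 0 0 0 0 0 0;1 0 0 0 0 0 0;1 0 0 0 0 0 0;1 0 0 0 0 0 0")

```text
clock: 6.32
position: [0.4982, -0.2805, 0.0656]
ee_rot: [-1.581, -2.055, -0.513]
force: [-0.5, -0.0, 0.3]
width: 0.396
gripper_force: 0.0
```

```bash
python3 - <<'E'
from h import *
go([.4982,-.2797,.0666],-36,14.6)
E
```

```text
shift [-0.      0.0008  0.001 ] turn [-0.1  -0.15 -0.3 ] 0.3 clk 6.325 F [-0.52 -0.01  0.29] q [ 0.92  0.93 -0.51  1.52 -0.04  1.22  0.78]
```

Emit:
send_rows(motion="1 0 0 0 0 0 0;1 0 0 0 0 0 0;1 0 0 0 0 0 0;1 0 0 0 0 0 0;1 0 0 0 0 0 0")

```text
clock: 6.95
position: [0.4983, -0.2805, 0.0656]
ee_rot: [-1.581, -2.055, -0.514]
force: [0.4, 0.6, -0.4]
width: 0.188
gripper_force: 35.0
```

Emit:
send_rows(motion="1 0 0 0.02 0 0 0;1 0 0 0.025 0 0 0;1 0 0 0.03 0 0 0;1 0 0 0.025 0 0 0;1 0.001 -0.003 0 -6.8 -1.8 0")

```text
clock: 7.58
position: [0.4999, -0.285, 0.1681]
ee_rot: [-1.655, -2.147, -0.426]
force: [-0.8, 0.5, -3.8]
width: 0.181
gripper_force: 35.0
```

Emit:
send_rows(motion="1 0.001 -0.003 0 -6.8 -1.8 0;1 0.001 -0.003 0 -6.8 -1.8 0;1 0.001 -0.003 0 -6.8 -1.8 0;1 0.001 -0.003 0 -6.8 -1.8 0;1 0.001 -0.003 0 -6.8 -1.8 0")

```text
clock: 8.2
position: [0.5045, -0.2983, 0.1679]
ee_rot: [1.863, 2.418, -0.103]
force: [-0.5, 0.2, -3.0]
width: 0.187
gripper_force: 35.0
```

Emit:
send_rows(motion="1 0.001 -0.003 0 -6.8 -1.8 0;1 0.001 -0.003 0 -6.8 -1.8 0;1 0.001 -0.003 0 -6.8 -1.8 0;1 0.001 -0.003 0 -6.8 -1.8 0;1 0.001 -0.003 0 -6.8 -1.8 0")

```text
clock: 8.82
position: [0.5101, -0.313, 0.1678]
ee_rot: [1.531, 1.983, -0.577]
force: [-0.5, -0.7, -3.6]
width: 0.186
gripper_force: 35.0
```

```bash
python3 - <<'E'
from h import *
go([.5095,-.3245,.1],63,14.6)
E
```

```text
shift [-0.0006 -0.0115 -0.0678] turn [-20.82  -5.26  -0.16] 21.5 clk 8.825 F [-0.46 -0.74 -3.57] q [ 0.01  0.48  0.16  2.15  1.3   0.6  -0.74]
```

Emit:
send_rows(motion="1 0 -0.003 -0.01 -5.2 -1.3 0;1 0 -0.003 -0.01 -5.2 -1.3 0;1 0 -0.003 -0.01 -5.2 -1.3 0;1 0 -0.003 -0.01 -5.2 -1.3 0;1 0 0 0 0 0 0")

```text
clock: 9.45
position: [0.5099, -0.324, 0.1247]
ee_rot: [1.31, 1.707, -0.804]
force: [-0.2, 0.4, -2.4]
width: 0.189
gripper_force: 35.0
```

```bash
python3 - <<'E'
from h import *
go([.5095,-.3245,.1],63,14.6)
im,d,m=cam('scene','s2.png');im2,d2,m2=cam('side','s2b.png')
cv2.imwrite('pics/c2.png',np.hstack([cv2.resize(im[170:370,380:640],(390,300)),cv2.resize(im2[90:290,280:540],(390,300))]))
for im,d,m in((im,d,m),(im2,d2,m2)):
    hsv=cv2.cvtColor(im,cv2.COLOR_BGR2HSV);v,u=np.nonzero((cv2.inRange(hsv,(105,120,30),(125,255,255))>0)&(d>0));P=pts(m,u,v,d[v,u])
    P=P[np.all((P>(.4,-.45,-.01))&(P<(.6,-.25,.2)),1)];print(len(P),np.percentile(P,[1,99],axis=0).round(3).tolist())
    b=P[P[:,2]<np.percentile(P[:,2],99)-.05];
E
```

```text
shift [-0.0004 -0.0005 -0.0247] turn [-0.29 -0.47 -0.17] 0.6 clk 9.45 F [-0.17  0.37 -2.45] q [-0.15  0.75  0.22  2.26  1.76  0.91 -1.44]
1361 [[0.48, -0.4, 0.071], [0.549, -0.335, 0.147]]Traceback (most recent call last):
  File "<stdin>", line 7, in <module>
    return _quantile_unchecked(
        a, q, axis, out, overwrite_input, method, keepdims, weights)
    return _ureduce(a,
                    func=_quantile_ureduce_func,
    ...<5 lines>...
                    overwrite_input=overwrite_input,
                    method=method)
    r = func(a, **kwargs)
    result = _quantile(arr,
                       quantiles=q,
    ...<2 lines>...
                       out=out,
                       weights=wgt)
    slices_having_nans = np.isnan(arr[-1, ...])
                                  ~~~^^^^^^^^^
IndexError: index -1 is out of bounds for axis 0 with size 0
```

View pics/c2.png

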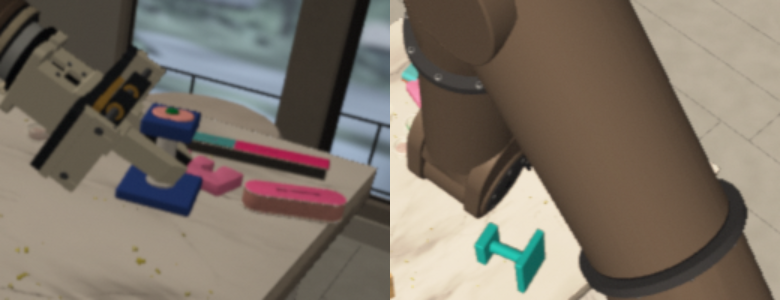

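Scene crop: the stand is held upright, base near crop (158,190) with the stone on top at (172,110), and it looks level. Before lowering I check the level and the pink items nearby.

```bash
python3 - <<'E'
from h import *
z=np.load('side0.npz');im,d=z['im'],z['d'];m=arm.camera_model('side');hsv=cv2.cvtColor(im,cv2.COLOR_BGR2HSV)
v,u=np.nonzero((cv2.inRange(hsv,(140,80,80),(178,255,255))>0)&(d>0));P=pts(m,u,v,d[v,u]);P=P[(P[:,2]>-.01)&(P[:,1]<-.15)];print('pink',P.min(0).round(3),P.max(0).round(3))
Q=P[P[:,0]<.66];print(Q[np.argsort(np.hypot(Q[:,0]-.515,Q[:,1]+.367))[:2]].round(3))
im=cv2.imread('pics/s2.png');m=arm.camera_model('scene');_,d=arm.get_image('scene');d=np.array(d)
hsv=cv2.cvtColor(im,cv2.COLOR_BGR2HSV);v,u=np.nonzero((cv2.inRange(hsv,(105,120,30),(125,255,255))>0)&(d>0));P=pts(m,u,v,d[v,u]);P=P[np.all((P>(.4,-.45,-.01))&(P<(.6,-.25,.2)),1)]
for lo,hi in((.074,.09),(.142,.155)):
    T=P[(P[:,2]>lo)&(P[:,2]<hi)]
    for _ in range(6):
        A=np.c_[T[:,:2],np.ones(len(T))];c=np.linalg.lstsq(A,T[:,2],rcond=None)[0];e=T[:,2]-A@c
        T=T[abs(e)<max(.0015,1.5*e.std())]
    print(len(T),np.degrees(c[:2]).round(1),e.std(),T.mean(0))
E
```

```text
pink [ 0.668 -0.475 -0.007] [ 0.831 -0.208  0.026]
[]
636 [0.3 0.6] 0.0005621259935657326 [ 0.50758022 -0.37072972  0.08016952]
139 [4.6 3.4] 0.0008166179302322419 [ 0.50348269 -0.37202603  0.14710033]
```

Emit:
send_rows(motion="1 0 0 -0.02 0 0 0;1 0 0 -0.02 0 0 0;1 0 0 -0.015 0 0 0;1 0 0 -0.007 -0.3 -0.4 0;1 0 0 0 0 0 0")

```text
clock: 10.22
position: [0.5092, -0.3256, 0.0636]
ee_rot: [1.309, 1.696, -0.804]
force: [0.1, -0.2, -1.9]
width: 0.181
gripper_force: 35.0
```

Emit:
send_rows(motion="1 0 0 -0.002 0 0 0;1 0 0 -0.001 0 0 0;1 0 0 -0.001 0 0 0;1 0 0 0 0 0 0")

```text
clock: 10.72
position: [0.5092, -0.3255, 0.0596]
ee_rot: [1.309, 1.696, -0.804]
force: [-0.1, -0.3, -2.2]
width: 0.187
gripper_force: 35.0
```

Emit:
send_rows(motion="1 0 0 -0.001 0 0 0;1 0 0 -0.001 0 0 0;1 0 0 0 0 0 0")

```text
clock: 11.1
position: [0.5092, -0.3255, 0.0575]
ee_rot: [1.309, 1.696, -0.804]
force: [-0.2, 0.6, -3.2]
width: 0.185
gripper_force: 35.0
```

Emit:
send_rows(motion="1 0 0 -0.001 0 0 0;1 0 0 0 0 0 0")

```text
clock: 11.35
position: [0.5094, -0.3257, 0.0572]
ee_rot: [1.308, 1.694, -0.804]
force: [-0.9, 2.5, 4.3]
width: 0.188
gripper_force: 35.0
```

Emit:
send_rows(motion="0.7 0 0 0 0 0 0;0.5 0 0 0 0 0 0;0.2 0 0 0 0 0 0;0 0 0 0 0 0 0;0 0 0 0 0 0 0")

```text
clock: 11.98
position: [0.5091, -0.3255, 0.0565]
ee_rot: [1.309, 1.696, -0.804]
force: [-0.7, -0.3, 0.1]
width: 0.683
gripper_force: 0.0
```

Emit:
send_rows(motion="0 0 0 0 0 0 0;0 0 0 0 0 0 0;0 0 0 0 0 0 0;0 0 0 0 0 0 0")

```text
clock: 12.48
position: [0.5092, -0.3255, 0.0566]
ee_rot: [1.309, 1.696, -0.804]
force: [-0.0, -0.0, 0.1]
width: 1.002
gripper_force: 0.0
```

Emit:
send_rows(motion="0 -0.005 0.019 0.022 0 0 0;0 -0.005 0.019 0.022 0 0 0;0 -0.005 0.02 0.03 0 0 0;0 -0.005 0.02 0.03 4 1 -1;0 0 0.02 0.03 7.5 2 -2")

```text
clock: 13.1
position: [0.4882, -0.2274, 0.1889]
ee_rot: [1.479, 1.828, -0.722]
force: [-0.4, -1.0, -1.2]
width: 1.0
gripper_force: 0.0
```

Emit:
send_rows(motion="0 0 0.025 0.02 7.5 2 -2;0 0 0.025 0.02 7.5 2 -2;0 0 0.025 0.01 7.5 2 -2;0 0.005 0.025 0 7.5 2 -2;0 0.005 0.025 0 7.5 2 -2")

```text
clock: 13.72
position: [0.499, -0.1029, 0.2396]
ee_rot: [2.064, 2.212, -0.341]
force: [-0.1, 0.2, 0.3]
width: 1.005
gripper_force: 0.0
```

```bash
python3 - <<'E'
from h import *
go([.503,.052,.26],0,-9.4)
E
```

```text
shift [0.004  0.1549 0.0204] turn [ 12.62  -6.21 -13.3 ] 19.4 clk 13.725 F [-0.13  0.19  0.27] q [-0.02  0.34 -0.02  1.89  0.28  1.02 -0.13]
```

Move over, then photograph the rack and the placed stand.

Emit:
send_rows(motion="0 0.001 0.035 0.005 4.2 -2.1 -4.4;0 0.001 0.035 0.005 4.2 -2.1 -4.4;0 0.001 0.035 0.005 4.2 -2.1 -4.4;0 0.001 0 0.005 0 0 0;0 0 0 0 0 0 0")

```text
clock: 14.35
position: [0.503, 0.0003, 0.2592]
ee_rot: [2.389, 2.031, -0.006]
force: [-0.6, 0.1, -0.5]
width: 0.997
gripper_force: 0.0
```

```bash
python3 - <<'E'
from h import *
go([.503,.052,.16],0,-9.4)
im,d,m=cam('wrist','w3.png');np.savez('w3.npz',im=im,d=d,V=m['view'])
for n in('scene','side'):
    im,d,m=cam(n,n+'3.png');np.savez(n+'3.npz',im=im,d=d)
E
```

```text
shift [ 0.      0.0517 -0.0992] turn [ 0.39  0.04 -0.13] 0.4 clk 14.35 F [-0.6   0.08 -0.54] q [-0.05  0.27 -0.08  1.9   0.03  0.96 -0.3 ]
```

View pics/w3.png

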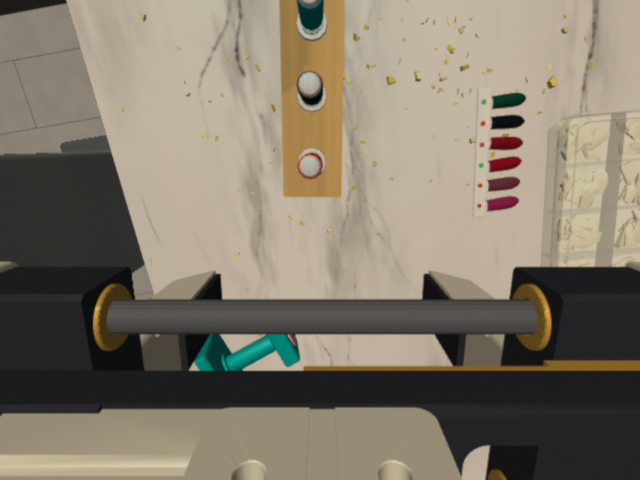

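View pics/scene3.png

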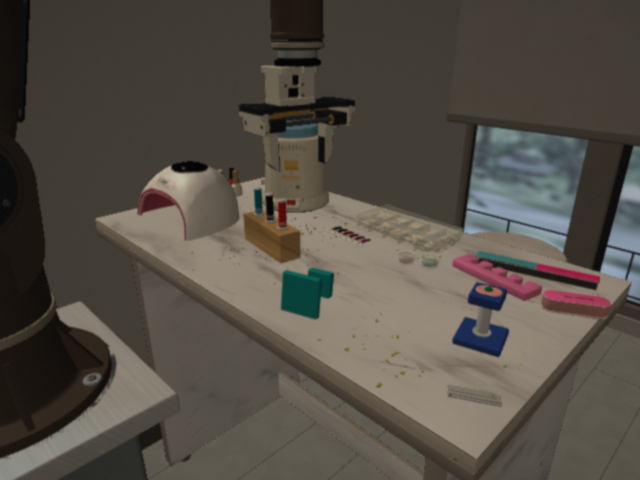

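Scene view: the stand is upright at (482,320) with the stone at (488,287), and nothing else has been disturbed. Wrist view: the red pen's dome is at (311,164), with black at (311,85) and teal at (311,15).

```bash
python3 - <<'E'
from h import *
z=np.load('w3.npz');im,d=z['im'],z['d'];m=dict(arm.camera_model('wrist'));m['view']=z['V']
hsv=cv2.cvtColor(im,cv2.COLOR_BGR2HSV)
print('dome white',plane(m,311,164,.119), plane(m,311,85,.119))
v,u=np.nonzero((cv2.inRange(hsv,(8,80,60),(24,255,255))>0)&(d>0));P=pts(m,u,v,d[v,u]);P=P[(P[:,2]>.05)&(P[:,2]<.066)&(P[:,1]<.2)]
print('rack',cv2.minAreaRect((P[:,:2]*1000).astype(np.float32)),P[:,1].min())
v,u=np.mgrid[140:190,285:340];v=v.ravel();u=u.ravel();P=pts(m,u,v,d[v,u]);T=P[P[:,2]>.1];print('dome depth',len(T),T.mean(0).round(4),T[:,2].max(),(T.max(0)+T.min(0))/2)
for n in('scene','side'):
    z=np.load(n+'3.npz');im,d=z['im'],z['d'];m=arm.camera_model(n);hsv=cv2.cvtColor(im,cv2.COLOR_BGR2HSV)
    v,u=np.nonzero(d>0);P=pts(m,u,v,d[v,u]);H=hsv[v,u].astype(int)
    def sel(lo,hi,a,b):
        k=np.all((H>=lo)&(H<=hi),1)&np.all((P>a)&(P<b),1);return P[k],u[k],v[k]
    Q,uu,vv=sel((45,60,20),(90,255,255),(.46,-.42,.06),(.57,-.31,.1))
    if len(Q): print(n,'stone',len(Q),Q.mean(0).round(4),'ray',plane(m,uu.mean(),vv.mean(),.083).round(4),uu.mean(),vv.mean())
    B,_,_=sel((105,110,30),(125,255,255),(.4,-.45,-.01),(.6,-.28,.1))
    for nm,T in(('head',B[(B[:,2]>.076)]),('base',B[(B[:,2]<.016)&(B[:,2]>.008)])):
        if len(T)>10:
            A=np.c_[T[:,:2],np.ones(len(T))];c=np.linalg.lstsq(A,T[:,2],rcond=None)[0]
            print(n,nm,len(T),T[:,2].mean().round(4),cv2.minAreaRect((T[:,:2]*1000).astype(np.float32)),np.degrees(c[:2]).round(1))
    K,_,_=sel((0,0,0),(179,255,255),(.46,-.42,.076),(.57,-.31,.1));print(n,'headall',cv2.minAreaRect((K[:,:2]*1000).astype(np.float32)))
E
```

```text
dome white [0.50611234 0.05473915 0.119     ] [0.51373816 0.09941423 0.119     ]
rack ((511.86944580078125, 95.40865325927734), (139.01600646972656, 46.07057571411133), 80.38239288330078) 0.02354602704100818
dome depth 507 [0.505  0.0535 0.119 ] 0.35045121771721593 [0.50539631 0.05549483 0.22541508]
scene stone 23 [ 0.5178 -0.3655  0.084 ] ray [ 0.5195 -0.3647  0.083 ] 488.0869565217391 288.6521739130435
scene head 241 0.0788 ((515.8726196289062, -367.0745544433594), (44.0009765625, 41.83353805541992), 14.488100051879883) [1.9 1.3]
scene base 934 0.0114 ((516.2886962890625, -366.3419494628906), (64.7050552368164, 63.90925216674805), 14.00557804107666) [0.7 0.2]
scene headall ((516.9088745117188, -365.7893981933594), (46.70933532714844, 43.741451263427734), 14.637401580810547)
side stone 11 [ 0.518  -0.3641  0.0817] ray [ 0.5173 -0.3631  0.083 ] 408.45454545454544 149.36363636363637
side head 97 0.0781 ((516.7562255859375, -361.7938537597656), (40.0751838684082, 41.11619186401367), 15.822596549987793) [ 0.4 -0.4]
side base 364 0.0105 ((516.7858276367188, -361.7256774902344), (62.43635940551758, 63.081565856933594), 16.13115119934082) [ 0.1 -0. ]
side headall ((518.1900634765625, -364.15460205078125), (42.177494049072266, 46.1695556640625), 14.740984916687012)
```

Emit:
send_rows(motion="0 0.001 0.03 0 0.4 0 -0.1;0 0 0.0227 0 0 0 0;0 0 0 -0.04 0 0 0;0 0 0 -0.04 0 0 0;0 0 0 -0.034 0 0 0")

```text
clock: 15.12
position: [0.5037, 0.0532, 0.1433]
ee_rot: [-2.395, -2.031, -0.001]
force: [0.9, -0.3, -0.1]
width: 1.001
gripper_force: 0.0
```

Emit:
send_rows(motion="1 0 0 0 0 0 0;1 0 0 0 0 0 0;1 0 0 0 0 0 0;1 0 0 0 0 0 0;1 0 0 0 0 0 0", force=35)

```text
clock: 15.75
position: [0.5043, 0.0538, 0.1455]
ee_rot: [-2.396, -2.032, -0.004]
force: [-0.9, 0.4, 0.1]
width: 0.506
gripper_force: 0.0
```

Emit:
send_rows(motion="1 0 0 0 0 0 0;1 0 0 0 0 0 0;1 0 0 0 0 0 0;1 0 0 0 0 0 0;1 0 0 0 0 0 0")

```text
clock: 16.38
position: [0.504, 0.0538, 0.1449]
ee_rot: [-2.395, -2.031, -0.002]
force: [-0.4, -0.1, -1.2]
width: 0.165
gripper_force: 35.0
```

```bash
python3 - <<'E'
from h import *
go([.504,.053,.145],0,-9.4);s=arm.observe();print(s['position'],s['width'],s['gripper_force'])
E
```

```text
shift [ 0.     -0.0008  0.0001] turn [-0.09  0.04 -0.  ] 0.1 clk 16.375 F [-0.45 -0.09 -1.2 ] q [-0.14  0.43 -0.1   2.02  0.06  0.7  -0.44]
[0.50397359 0.05379276 0.14485882] 0.16507756998110856 34.9975848197937
```

Emit:
send_rows(motion="1 0 0 0.02 0 0 0;1 0 0 0.03 0 0 0;1 0 0 0.035 0 0 0;1 0 0 0.035 0 0 0;1 0.001 -0.03 0 0 0 0")

```text
clock: 17.0
position: [0.5064, 0.0259, 0.2677]
ee_rot: [2.391, 2.036, 0.011]
force: [0.9, -0.2, -1.8]
width: 0.164
gripper_force: 35.0
```

Emit:
send_rows(motion="1 0.002 -0.045 0 0 0 0;1 0.002 -0.045 0 0 0 0;1 0.002 -0.045 0 0 0 0;1 0.002 -0.045 0 0 0 0;1 0.002 -0.045 0 0 0 0")

```text
clock: 17.62
position: [0.5148, -0.2026, 0.2649]
ee_rot: [-2.395, -2.032, -0.003]
force: [0.2, -0.1, -0.1]
width: 0.168
gripper_force: 35.0
```

Emit:
send_rows(motion="1 0.002 -0.045 0 0 0 0;1 0.002 -0.045 0 0 0 0;1 0 -0.043 0 0 0 0;1 0 -0.03 0 0 0 0;1 0 0 0 0 0 0")

```text
clock: 18.25
position: [0.5178, -0.3672, 0.2644]
ee_rot: [-2.4, -2.027, -0.0]
force: [-0.1, 0.3, -0.3]
width: 0.17
gripper_force: 35.0
```

```bash
python3 - <<'E'
from h import *
go([.5178,-.3645,.24],0,-9.4)
out=[]
for n,b in(('scene',(430,180,560,360)),('side',(340,60,470,240))):
    im,d,m=cam(n,n+'4.png');np.savez(n+'4.npz',im=im,d=d);out.append(cv2.resize(im[b[1]:b[3],b[0]:b[2]],(400,554),interpolation=cv2.INTER_CUBIC))
cv2.imwrite('pics/c4.png',np.hstack(out))
E
```

```text
shift [ 0.      0.0027 -0.0244] turn [-0.02 -0.01  0.24] 0.2 clk 18.25 F [-0.11  0.33 -0.26] q [ 0.49  0.47  0.07  1.59 -0.04  1.08  0.4 ]
```

View pics/c4.png

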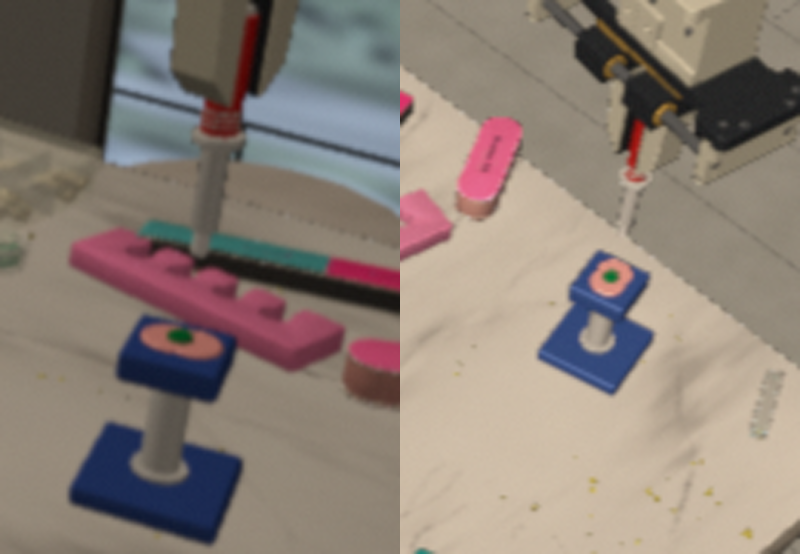

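Crop: the pen hangs vertically above the stone, with the tip at left crop (202,252) and right crop (625,235), and the stone at (180,337) and (612,275). I lower it close to the stone and measure the alignment in both views.

Emit:
send_rows(motion="1 0 0.0027 -0.01 0 0 0.2;1 0 0 -0.01 0 0 0;1 0 0 -0.008 0 0 0;1 0 0 0 0 0 0")

```text
clock: 18.85
position: [0.5186, -0.3611, 0.2359]
ee_rot: [-2.39, -2.035, -0.002]
force: [-0.3, -0.1, -0.1]
width: 0.167
gripper_force: 35.0
```

```bash
python3 - <<'E'
from h import *
s=arm.observe();p=s['position'];zt=p[2]-.1389;print(p,zt)
out=[]
for n in('scene','side'):
    im,d,m=cam(n,n+'5.png');V=np.array(m['view'])
    def proj(X): c=V[:3,:3]@X+V[:3,3];return np.array([m['fx']*c[0]/c[2]+m['cx'],m['fy']*c[1]/c[2]+m['cy']])
    hsv=cv2.cvtColor(im,cv2.COLOR_BGR2HSV)
    q=proj(np.array([.5178,-.3645,.0845]));x,y=q.astype(int)
    k=cv2.inRange(hsv,(45,60,20),(90,255,255));k[:y-8]=0;k[y+9:]=0;k[:,:x-12]=0;k[:,x+13:]=0
    M=cv2.moments(k,True);st=np.array([M['m10'],M['m01']])/M['m00']
    a=proj(np.array([p[0],p[1],zt]));print(n,'stone px',st.round(1),'pred',q.round(1),'ray',plane(m,*st,.083).round(4),'tip pred px',a.round(1))
    b=[int(a[0])-25,int(a[1])-45,int(a[0])+25,int(a[1])+30]
    out.append(cv2.resize(im[b[1]:b[3],b[0]:b[2]],(400,600),interpolation=cv2.INTER_CUBIC));print('crop origin',b[:2],'x8')
cv2.imwrite('pics/c5.png',np.hstack(out))
E
```

```text
[ 0.51864896 -0.36105527  0.23592493] 0.09702493446375485
scene stone px [488.2 288.6] pred [487.5 288. ] ray [ 0.5197 -0.3648  0.083 ] tip pred px [486.7 279. ]
crop origin [461, 233] x8
side stone px [408.5 149.4] pred [408.8 148.5] ray [ 0.5173 -0.3631  0.083 ] tip pred px [408.3 145.1]
crop origin [383, 100] x8
```

View pics/c5.png

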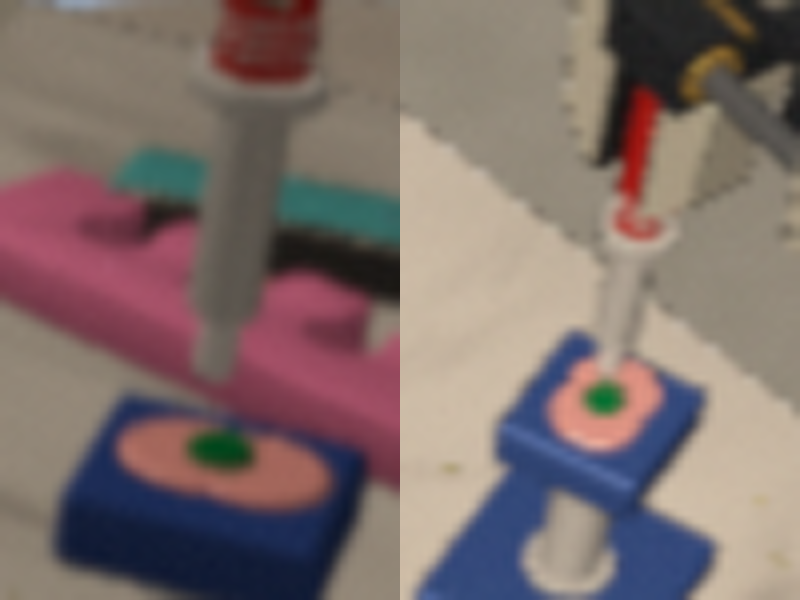

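Left crop: tip end at (213,374), which is scene pixel (487.6,279.8). Right crop: tip end at (608,364), which is side pixel (409.0,145.5). The stone centroids are scene (488.2,288.6) and side (408.5,149.4).

```bash
python3 - <<'E'
from h import *
for n,t,s in(('scene',(487.6,279.8),(488.2,288.6)),('side',(409.0,145.5),(408.5,149.4))):
    m=arm.camera_model(n);a=plane(m,*t,.097);b=plane(m,*s,.0838);print(n,a.round(4),b.round(4),'stone-tip',(b-a)[:2].round(4))
    for z in(.094,.1): print(z,plane(m,*t,z).round(4))
# best: intersect rays of the two views
def tri(A,B):
    L=[]
    for n,q in(('scene',A),('side',B)):
        m=arm.camera_model(n);p0=plane(m,*q,0.);p1=plane(m,*q,.2);u=(p1-p0)/np.linalg.norm(p1-p0);L.append((p0,np.eye(3)-np.outer(u,u)))
    return np.linalg.solve(sum(P for _,P in L),sum(P@o for o,P in L))
print('tri tip',tri((487.6,279.8),(409.0,145.5)),'stone',tri((488.2,288.6),(408.5,149.4)),arm.observe()['position'])
E
```

```text
scene [ 0.5172 -0.3631  0.097 ] [ 0.5183 -0.3654  0.0838] stone-tip [ 0.0011 -0.0023]
0.094 [ 0.5228 -0.3606  0.094 ]
0.1 [ 0.5116 -0.3655  0.1   ]
side [ 0.5169 -0.3614  0.097 ] [ 0.5168 -0.3625  0.0838] stone-tip [-0.0001 -0.0011]
0.094 [ 0.5185 -0.3637  0.094 ]
0.1 [ 0.5154 -0.3591  0.1   ]
tri tip [ 0.51778765 -0.36245468  0.0962263 ] stone [ 0.51843586 -0.36451573  0.08261532] [ 0.51904694 -0.36151486  0.23693236]
```

Emit:
send_rows(motion="1 0.0005 -0.002 -0.005 0 0 0;1 0 0 -0.004 0 0 0;1 0 0 -0.001 0 0 0;1 0 0 0 0 0 0;1 0 0 0 0 0 0")

```text
clock: 19.58
position: [0.5196, -0.3635, 0.2271]
ee_rot: [-2.392, -2.036, -0.003]
force: [-0.0, -0.0, -0.2]
width: 0.167
gripper_force: 35.0
```

Emit:
send_rows(motion="1 0 0 -0.001 0 0 0;1 0 0 -0.001 0 0 0;1 0 0 0 0 0 0;1 0 0 0 0 0 0")

```text
clock: 20.08
position: [0.5195, -0.3635, 0.2249]
ee_rot: [-2.392, -2.036, -0.003]
force: [-0.7, -0.1, 1.0]
width: 0.167
gripper_force: 35.0
```

Emit:
send_rows(motion="1 0 0 -0.001 0 0 0;1 0 0 0 0 0 0;1 0 0 0 0 0 0")

```text
clock: 20.45
position: [0.5195, -0.3635, 0.2239]
ee_rot: [-2.392, -2.036, -0.002]
force: [0.3, -0.1, 0.2]
width: 0.166
gripper_force: 35.0
```

```bash
cat > f.py <<'E'
from h import *
F=[];Z=[]
for i in range(8):
    arm.get_image('scene');s=arm.observe();F.append(s['force']);Z.append(s['position'])
print('F',np.mean(F,0).round(2),np.std(F,0).round(2),'pos',np.mean(Z,0).round(4),s['clock'],s['gripper_force'],s['width'])
E
python3 f.py
```

```text
F [ 0.02  0.15 -0.65] [0.44 0.59 0.43] pos [ 0.5195 -0.3635  0.224 ] 20.85 34.99687850475311 0.16581285093539522
```

Emit:
send_rows(motion="1 0 0 -0.001 0 0 0;1 0 0 0 0 0 0;1 0 0 0 0 0 0")

```text
clock: 21.22
position: [0.5196, -0.3636, 0.2231]
ee_rot: [-2.392, -2.036, -0.003]
force: [-0.5, -0.2, 1.7]
width: 0.165
gripper_force: 35.0
```

```bash
python3 f.py
```

```text
F [-0.41 -0.01  1.41] [0.54 0.35 0.4 ] pos [ 0.5196 -0.3636  0.223 ] 21.625 34.99806582927704 0.1690521659688503
```

Emit:
send_rows(motion="1 0 0 -0.001 0 0 0;1 0 0 0 0 0 0;1 0 0 0 0 0 0")

```text
clock: 22.0
position: [0.5195, -0.3635, 0.222]
ee_rot: [-2.392, -2.036, -0.003]
force: [0.2, 0.1, 2.6]
width: 0.166
gripper_force: 35.0
```

```bash
python3 f.py
```

```text
F [ 0.06 -0.06  2.22] [0.39 0.44 0.56] pos [ 0.5196 -0.3635  0.222 ] 22.4 34.99835193157196 0.16848656892699088
```

```bash
python3 - <<'E'
from h import *
for n,(x,y) in(('scene',(488,288)),('side',(408,149))):
    im,d,m=cam(n);hsv=cv2.cvtColor(im,cv2.COLOR_BGR2HSV)
    print(n,x-8,y-8)
    for r in range(y-8,y+5):
        print(r,''.join('G' if 45<=h<=92 and s>75 else 'P' if (h<12 or h>165) and s>60 else 'B' if 100<h<130 and s>100 else 'w' if s<60 else '.' for h,s,v in hsv[r,x-9:x+10]))
E
```

```text
scene 480 280
280 wPPPPPPwwwwwwwwPPPP
281 wwwwPPPwwwwwwwPPPPP
282 wwwwwwwwwwwwwwPPPPP
283 ...wwwwwwwwwwPPPPPP
284 B...wwwwwwwwwPPPPPP
285 .PPPPPwwwwwww...PPP
286 PPPPPPPwwwwww......
287 PPPPPP.wwwwwwwPPP..
288 PPPPP.GGwww.G.PPPPP
289 PPPPP.GGGGGGG.PPPPP
290 PPPPPP.GGGGGG.PPPPP
291 PPPPPPP......PPPPPP
292 PPPPPPPPPPPPPPPPPPP
side 400 141
141 wwwwwwwwwwwwwwwwwww
142 wwwww.Bwwwwwwwwwwww
143 wwww.BB.wwwwwwwwwww
144 www.BB.wwwwwwwwwwww
145 wwwBB.P.wwwwwPwwwww
146 wwBBBPPPwwwwPPPPwww
147 w.BB.PPPPwwwPPPPw.w
148 .BB.PPP.wwwwPPPPPBB
149 BB.PPPP.www.PPPPP.B
150 BBwPPPP.G.G.PPPP.BB
151 BBwPPPP..G..PPPP.BB
152 BB.PPPPPPPPPPPP.BBB
153 BB.PPPPPPPPPPPwBBBB
```

The tip and the stone are centred laterally in both views to about 0.3 px, and those two directions are nearly perpendicular. Now press to half-way.

Emit:
send_rows(motion="1 0 0 -0.001 0 0 0;1 0 0 -0.001 0 0 0;1 0 0 -0.0005 0 0 0;1 0 0 0 0 0 0;1 0 0 0 0 0 0")

```text
clock: 23.12
position: [0.5195, -0.3636, 0.2195]
ee_rot: [-2.392, -2.036, -0.003]
force: [0.9, 0.1, 4.1]
width: 0.167
gripper_force: 35.0
```

```bash
python3 f.py; python3 - <<'E'
from h import *
go([.5195,-.3635,.2195],0,-9.4)
im,d,m=cam('scene');hsv=cv2.cvtColor(im,cv2.COLOR_BGR2HSV)
v,u=np.nonzero((cv2.inRange(hsv,(105,110,30),(125,255,255))>0)&(d>0));P=pts(m,u,v,d[v,u]);T=P[np.all((P>(.4,-.45,.008))&(P<(.6,-.28,.016)),1)]
print(cv2.minAreaRect((T[:,:2]*1000).astype(np.float32)),T[:,2].mean())
E
```

```text
F [ 0.3  -0.1   3.67] [0.47 0.59 0.54] pos [ 0.5195 -0.3635  0.2195] 23.525 34.999040365219116 0.1694311075842623
shift [-0.  0.  0.] turn [-0.09  0.05 -0.2 ] 0.2 clk 23.525 F [-0.26  0.09  3.54] q [ 0.49  0.51  0.06  1.64 -0.04  0.99  0.4 ]
((516.2869262695312, -366.489013671875), (65.94081115722656, 63.37740707397461), 14.432827949523926) 0.011392647509413703
```

```bash
python3 -c "
from cell import arm
print(arm.sign_off())"
```

```text
the job is handed in; nothing more can be done
None
```

The stand is upright on its base, and the arm holds the red pen on the middle of the green stone at about 4.3 N, roughly half-way in. I handed the job in at about 23.5 s; the other two pens were left in the rack.

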